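# Latch the marking shuttle home

## Robot

A 6-joint arm with a two-finger parallel gripper is mounted at the origin on the work surface. World frame = base frame: x ahead of the robot, y to its left, z up, the work surface at z = 0. Lengths are in m, angles in rad, forces in N, time in s.
With the tool pointing down it reaches from about 0.425 to 0.95 m from the base axis. Payload 3.5 kg.
Tool frame: the origin (TCP) lies on the centre line of the jaws, within the pads' length; the fingertips stand 14 mm ahead of it and the grasp point (between the pads) lies 5 mm behind it (ctrl.finger_overhang is the distance from the TCP to the fingertips, in m); z points along the fingers, y is the line along which they close (so a half turn about z gives the same grasp; the last joint's range is limited). The gripper opens to 85 mm and grips with 20 to 120 N. Pads are 22 mm wide; open, the fingers measure 114 mm over their backs; the gripper's body (76 mm by 85 mm) begins 54 mm behind the grasp point. The pads swing forward as they close: fully open they stand 13 mm farther back than shut.
Start: joints at [1.008, 0.286, 1.577, -0, 1.279, -0.15], TCP at [0.271, 0.618, 0.245] pointing down, gripper open.
Joint ranges: [-2.77, 2.77], [-0.9, 2.22], [0.21, 2.48], [-1.53, 4.67], [0.24, 2.81], [-2.84, 2.84]. Speed limits (rad/s): [2.79, 2.79, 3.14, 3.14, 3.14, 3.14].

## Interface

Orientations are given as a unit quaternion [x, y, z, w].
In Python, from plant import ctrl gives the robot as it stands.
- The arm moves only by the tool send_rows, never from a script. Its argument "moves" is text: rows parted by semicolons, each of 7 numbers parted by spaces: the turn, a rotation vector about the tool's x, y, z in units of 360 degrees (1.0 is 360 degrees), then the shift along the tool's x, y, z in units of 20 cm (1.0 is 20 cm), then the gripper's target within -1 to 1 (fully open at 1, half-way at 0, shut at -1). A call has 1 to 12 rows; each row is the pose to reach, as a shift and turn from the pose commanded when the call began, along the tool's axes at that moment, turning the shorter way round; what a row does not reach only later rows make up. A row lasts 1/8 s, in which the tool goes at most 62.5 mm and 10.7 degrees, less where a joint would pass 70% of its speed; a pose out of reach is approached as far as the arm can. A call with a number of a shift or a turn outside -1 to 1 is refused whole. A call with a gripper value outside its range is refused whole. The fingers move at their own pace and stop on an object; "newtons" is the grip in N (left out, the last holds). Time passes only in rows, so rows that repeat a pose let the fingers close. It gives the time, the measured TCP pose, the force, the opening and the grip force at its end, in the units of the state.
- ctrl.get_state(): the state, without advancing time (a new reading comes with each control period).
- ctrl.read_camera(name): name is "scene" or "top" or "wrist"; returns a dict with "image" (400x640x3 uint8, red, green, blue), "fovy" (degrees; the focal length in pixels is half the picture's height over the tangent of half this angle, whatever the lens; pixels are square), "cx", "cy" (the principal point, pixels), "extrinsics" (4x4, takes a point from camera to world coordinates). Camera axes: x right, y up, looking along -z (the intrinsics and any distortion apply to the point x, -y, -z); pixel columns grow to the right and rows downward; lengths in m; the calibration is good to about 2 mm. A picture is of the moment at which its call begins. There is no depth.
- ctrl.sign_off(): hands the job in; it is judged then, once.
The state is a dict: "time": time; "qpos": joint angles; "dq": joint speeds; "joint_efforts": joint torques, N m; "eef_pos": TCP position; "tcp_rot": TCP orientation; "contact_force": force on the tool from outside, world axes, zero at the start; "wrist_torque": the same for the moment, N m; "opening": opening from 0.0 (shut) to 1.0 (fully open); "finger_force": force on a finger pad.
Only numpy, scipy, OpenCV 4.12 (cv2) and the standard library are available. Lean on these libraries where they do the work, as an engineer would, in place of code of your own. Each camera call takes 0.05 s, during which the arm holds its last target. There are 200 camera calls.

## Task

Lock the loaded shuttle carriage in the marking position: take the red grip of the latch bar, lift the bar over the yellow keeper block, run the carriage home until the bar presses the black sprung plate back a little, then let the bar drop fully down into the notch between block and plate and let go. Feel for it gently: never load the keeper with more than 22 N, and leave the other things on the bench where they are.

Things in the scene. Friction and masses are not known exactly. Their poses are not given: they have to be found in the camera images.
- bed: Aluminium T-slot bed of the loading shuttle, 340 (x) x 420 (y) x 30 mm; origin at the centre of its underside, on the table. The carriage slides home along the bed's +y, towards the yellow keeper; the bed's x axis points away from the robot, along the latch bar. The bed may be turned by up to 0.25 rad.
- carriage (a joint): Travel of the grey carriage (185 x 160 mm, it carries the plate to be marked) along the bed's +y, in m, 0 to 0.20. It slides with about 2 N of friction and stays where it is left. Pushing the latch bar's grip along the bed's y drives the carriage, as the bar is hinged on it.
- latch (a joint): Angle of the latch bar, rad. 0: bar level, on its rest or fully down in the notch; grows as the free end is lifted, to 0.8; it falls by its own weight (0.35 kg). When down, the bar's underside is 65 mm above the table. Raised to between 0.13 and 0.22 rad it clears the yellow block and still meets the black plate.
- latch_pivot (a point): Hinge of the latch bar on the carriage; its axis lies along the bed's y. It moves with the carriage. The grip's centre is 115 mm from it along the bar (bed +x) and 31 mm above the bar's centre line.
- latch_grip (a point): Centre of the red upright grip on the latch bar: a tab 16 mm wide (bed y) x 26 mm (bed x) x 44 mm high, its top 20 mm above this point, the bar's top 24 mm below it. Free on both sides: to be pinched from above across its 16 mm (fingers closing along the bed's y); the pinch lets the bar turn about its pivot as it is lifted.
- latch_tip (a point): Point on the bar's centre line near its free end, 190 mm from the pivot, 75 mm beyond the grip. The steel bar is 12 mm wide (bed y) and 14 mm high; this part of it goes into the notch.
- keeper: Keeper: dark slotted base plate 50 x 150 x 12 mm on the bed, axes parallel to the bed's, origin at its underside 30 mm above the table. On it is clamped one unit: the yellow block, then (in +y) the notch, then the sprung black plate. No part of it may be loaded with more than 22 N.
- keeper_block (a point): Nominal top of the yellow block at its far (+y) face, 82 mm above the table; the block is 16 mm thick along y and the bar must be lifted over it. NOT exact along y: the clamped unit (block, notch, plate) stands anywhere up to 10 mm to either side of this point along the bed's y, and no reading tells; find it by feel or by eye.
- keeper_plate (a point): Nominal near face of the black buffer plate (34 mm wide, top 126 mm above the table), 10.5 mm beyond the block's far face; shifted with the block. It yields in +y, oil-damped (push at about 10 mm/s), from 2 N on, then 4 N per mm. The 12 mm wide bar fits the notch only once it has pushed the plate 1.5 mm (8 N); a steady 10 to 16 N is right. Released while up, it is pushed back.
- strap_clamp: Bystander: steel strap clamp, 22 x 75 x 22 mm, loose on the bed's far edge; not to be disturbed. Origin at its underside or on its axis.
- vee_block: Bystander: steel vee block, 34 x 45 x 24 mm, loose on the bed's far edge; not to be disturbed. Origin at its underside or on its axis.
- mouse: Bystander: black computer mouse, 62 mm wide, 33 mm high; not to be disturbed. Origin at its underside or on its axis.
- cleaner: Bystander: white cleaner bottle with blue cap, 56 mm across, 130 mm high; not to be disturbed. Origin at its underside or on its axis.
- driver: Bystander: screwdriver lying on the table; not to be disturbed. Origin at its underside or on its axis.
- brush: Bystander: brush lying on the table; not to be disturbed. Origin at its underside or on its axis.
- hub: Bystander: turned steel hub, 60 mm across, 52 mm high; not to be disturbed. Origin at its underside or on its axis.

How it is judged:
By the outcome, as a careful person would: the job done as asked, in the order asked, and still so for the second after the job is handed in, with the robot touching nothing.
It also fails if it takes over 54 s, if anything falls off the work surface, if the arm or the gripper's body presses on something with over 40 N, if the wrist force passes 120 N, or if a joint passes its speed limit or range.

## Working session

There is one attempt and no reset: what is moved stays moved. The work goes in short steps, Python scripts to look and compute and a tool call to move; the robot and the scene stay as the last step left them, time stands still between calls to the robot, and variables do not carry over. Pictures are saved under pics/ and viewed, at most 10 in all, crops included, and the job is handed in when it is done.

Besides the shell and the picture viewer there is one more tool, called as name(argument=value, ...) on one line, values as JSON. send_rows: Moves the arm, as the interface text tells. Its arguments: {"type":"object","properties":{"moves":{"type":"string"},"newtons":{"type":"number"}},"required":["moves"]}

```bash
mkdir -p pics; ls; python3 - <<'E'
from plant import ctrl
import cv2,pickle
s=ctrl.get_state();print(s)
for n in("scene","top"):
    c=ctrl.read_camera(n);pickle.dump(c,open(f"{n}.pkl","wb"))
    cv2.imwrite(f"pics/{n}1.png",c["image"][:,:,::-1]);print(n,c["fovy"],c["cx"],c["cy"],c["extrinsics"],[k for k in c])
E
```

```text
pics
{'time': 0.0, 'qpos': array([ 1.00800508e+00,  2.87211095e-01,  1.57821052e+00,  2.26133992e-05,
        1.27859259e+00, -1.49966893e-01]), 'dq': array([ 3.31749431e-05,  5.17008573e-04,  1.90840149e-04,  1.08348625e-03,
        2.20727420e-03, -1.36685508e-03]), 'joint_efforts': array([-2.42203496e-04, -4.05976903e+01, -2.92627519e+01, -1.97731906e-04,
        5.71406606e-03, -1.05354722e-06]), 'eef_pos': array([0.27041333, 0.6177733 , 0.2438987 ]), 'tcp_rot': array([ 2.04952615e-01,  9.78771148e-01, -1.13092217e-03, -4.32562659e-04]), 'contact_force': array([0.86374628, 0.0308872 , 1.04935119]), 'wrist_torque': array([-0.03927875,  0.02130884,  0.01225032]), 'finger_force': 0.0, 'opening': 0.9998198906525491}
scene 47.88506173949294 315.1070919518427 196.45684129264532 [[-0.45830247 -0.64354737  0.61302988  1.36559675]
 [ 0.88870898 -0.34147636  0.30592522  0.4183965 ]
 [ 0.01245784  0.68501144  0.72842579  1.05738612]
 [ 0.          0.          0.          1.        ]] ['image', 'fovy', 'cx', 'cy', 'extrinsics']
top 47.025858015245475 317.65522543028504 194.9262461644583 [[ 0.00454848  0.99143571 -0.13051645  0.36679385]
 [-0.99996443  0.00543656  0.00644882 -0.02310996]
 [ 0.00710315  0.13048247  0.99142517  1.4144799 ]
 [ 0.          0.          0.          1.        ]] ['image', 'fovy', 'cx', 'cy', 'extrinsics']
```

View pics/scene1.png

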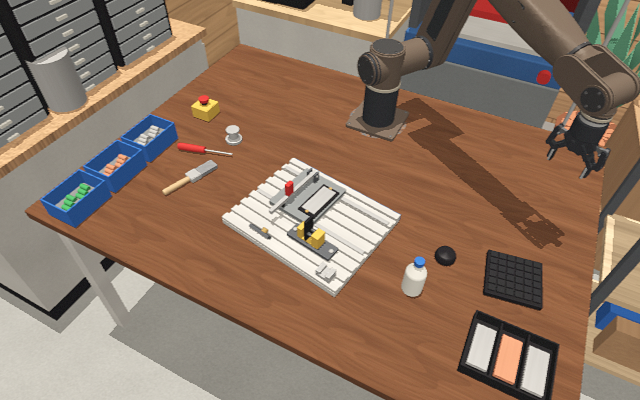

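View pics/top1.png

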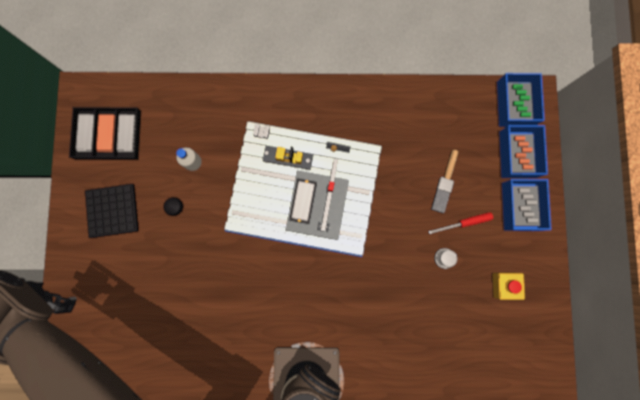

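The scene view shows the bed with the red grip at (289,187) and the keeper at (310,235). In the top view the grip is at (331,187), the bar tip at (334,160), and the yellow block, black plate and backing around (297..280,156). The bed corners are near (247,122), (382,145), (363,254) and (225,231).

```bash
cat > h.py <<'E'
import numpy as np,cv2,pickle
def ray(c,u,v):
    f=c["image"].shape[0]/2/np.tan(np.radians(c["fovy"])/2)
    d=np.array([(u-c["cx"])/f,-(v-c["cy"])/f,-1.]);E=c["extrinsics"]
    return E[:3,3],E[:3,:3]@d
def onz(c,u,v,z):
    o,d=ray(c,u,v);return o+d*(z-o[2])/d[2]
def tri(c1,p1,c2,p2):
    o,d=ray(c1,*p1);q,e=ray(c2,*p2)
    t=np.linalg.lstsq(np.c_[d,-e],q-o,rcond=None)[0]
    a,b=o+d*t[0],q+e*t[1];return (a+b)/2,np.linalg.norm(a-b)
def blobs(c,lo,hi,box,mn=6):
    h=cv2.cvtColor(c["image"],cv2.COLOR_RGB2HSV);m=cv2.inRange(h,lo,hi)
    k=np.zeros_like(m);x0,y0,x1,y1=box;k[y0:y1,x0:x1]=1;m*=k
    n,l,s,ce=cv2.connectedComponentsWithStats(m)
    return [(s[i].tolist(),ce[i].round(2).tolist()) for i in range(1,n) if s[i][4]>=mn],m
RED=((0,130,70),(8,255,255));RED2=((172,130,70),(180,255,255));YEL=((18,120,90),(32,255,255))
E
python3 - <<'E'
from h import *
S=pickle.load(open("scene.pkl","rb"));T=pickle.load(open("top.pkl","rb"))
bs=(220,150,400,300);bt=(220,110,390,260)
for n,c,b in(("S",S,bs),("T",T,bt)):
    for k,(lo,hi) in(("R",RED),("R2",RED2),("Y",YEL)):print(n,k,blobs(c,lo,hi,b)[0])
# bed outline in top
h=cv2.cvtColor(T["image"],cv2.COLOR_RGB2HSV);m=cv2.inRange(h,(0,0,120),(180,60,255))
k=np.zeros_like(m);k[110:265,215:395]=255;m&=k
m=cv2.morphologyEx(m,cv2.MORPH_CLOSE,np.ones((9,9)))
ct=max(cv2.findContours(m,0,2)[0],key=cv2.contourArea)
bx=cv2.boxPoints(cv2.minAreaRect(ct));print(bx)
P=np.array([onz(T,*p,.03) for p in bx]);print(P.round(4),P.mean(0),[np.linalg.norm(P[i]-P[i-1]).round(4) for i in range(4)],[np.arctan2(*(P[i]-P[i-1])[1::-1]).round(3) for i in range(4)])
for n,c,(x0,y0,x1,y1),z in(("s",S,(250,150,360,280),7),("t",T,(240,120,370,250),6)):
    pass
a=cv2.resize(S["image"][160:280,250:360],None,fx=4.9,fy=4.9,interpolation=2);b=cv2.resize(T["image"][130:245,250:360],None,fx=3.5,fy=5.1)[:, :]
cv2.imwrite("pics/crop1.png",a[:,:,::-1])
E
```

```text
S R [([285, 181, 8, 15, 100], [288.66, 187.9])]
S R2 []
S Y [([305, 210, 3, 3, 8], [306.12, 210.88]), ([297, 221, 28, 28, 342], [311.43, 236.09]), ([262, 228, 6, 5, 21], [264.38, 229.95])]
T R [([328, 182, 6, 9, 45], [330.53, 186.2])]
T R2 []
T Y [([275, 147, 15, 15, 146], [281.32, 154.33]), ([292, 152, 11, 12, 108], [296.95, 157.45])]
[[223.38297 230.27507]
 [244.29898 119.25923]
 [383.3207  145.45174]
 [362.4047  256.4676 ]]
[[ 0.4404  0.2505  0.03  ]
 [ 0.7845  0.1965  0.03  ]
 [ 0.7041 -0.234   0.03  ]
 [ 0.3644 -0.1666  0.03  ]] [0.57334917 0.01159145 0.03      ] [np.float64(0.424), np.float64(0.3483), np.float64(0.4379), np.float64(0.3463)] [np.float64(1.39), np.float64(-0.156), np.float64(-1.755), np.float64(2.946)]
```

View pics/crop1.png

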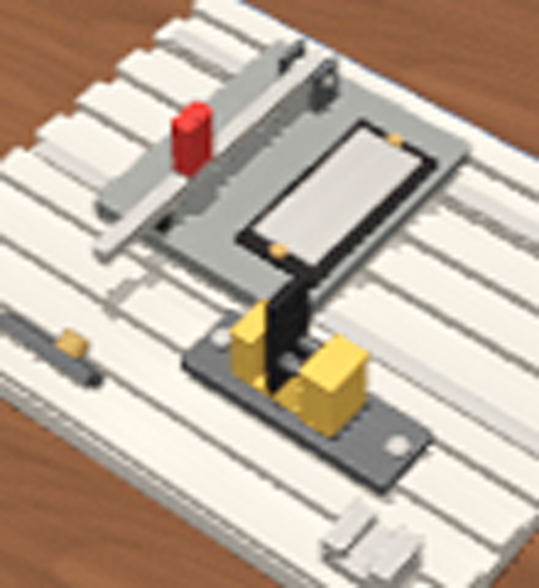

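```bash
cat >> h.py <<'E'
from scipy.spatial.transform import Rotation as R
def tomove(s,p,yaw):
    "pose: tool down with tool y along bed y (bed yaw) -> rotvec/shift in tool frame units"
    r=R.from_quat(s["tcp_rot"]);y=np.array([-np.sin(yaw),np.cos(yaw),0]);z=np.array([0,0,-1.])
    t=R.from_matrix(np.c_[np.cross(y,z),y,z])
    return ((r.inv()*t).as_rotvec()/2/np.pi).round(4),(r.inv().apply(np.array(p)-s["eef_pos"])/.2).round(4)
E
python3 - <<'E'
from h import *
from plant import ctrl
S=pickle.load(open("scene.pkl","rb"));T=pickle.load(open("top.pkl","rb"))
print("grip",tri(S,(288.66,187.9),T,(330.53,186.2)),onz(T,330.53,186.2,.115))
print("tip",onz(T,334,160,.079),"piv",onz(T,323,228,.079))
print("block",onz(T,296.95,157.45,.082),"house",onz(T,281.3,154.3,.085))
s=ctrl.get_state()
g=tri(S,(288.66,187.9),T,(330.53,186.2))[0]
print(tomove(s,[.56,.03,.30],-.18))
E
```

```text
grip (array([ 0.5655747 , -0.06891495,  0.09992343]), np.float64(0.0002952082719245238)) [ 0.56322985 -0.06825823  0.115     ]
tip [ 0.64716545 -0.07971472  0.079     ] piv [ 0.44584559 -0.04775373  0.079     ]
block [0.65355033 0.02990501 0.082     ] house [0.66209741 0.07603423 0.085     ]
(array([-0.0003, -0.0001, -0.0371]), array([-2.505 , -2.112 , -0.2759]))
```

send_rows(moves="-0 0 0 -1 -0.84 -0.276 0;0 0 0 -1 -0.84 -0.276 0;0 0 0 -1 -0.84 -0.276 0;0 0 0 -1 -0.84 -0.276 0;0 0 0 -1 -0.84 -0.276 0")

```text
time: 0.72
eef_pos: [0.3879, 0.3818, 0.3013]
tcp_rot: [0.207, 0.978, 0.0, 0.001]
contact_force: [0.6, -0.1, 0.6]
opening: 0.498
finger_force: 0.0
```

send_rows(moves="-0 0 0 -1 -0.84 0 0;0 0 0 -1 -0.84 0 0;0 0 0 -1 -0.84 0 0;0 0 0 -1 -0.84 0 0;0 0 0 -1 -0.84 0 0")

```text
time: 1.35
eef_pos: [0.5033, 0.1477, 0.2997]
tcp_rot: [0.207, 0.978, -0.0, -0.001]
contact_force: [-0.1, -0.4, 0.5]
opening: 0.501
finger_force: 0.0
```

send_rows(moves="0 0 -0.037 -0.505 -0.43 0 0;0 0 -0.037 -0.505 -0.43 0 0;0 0 -0.037 -0.505 -0.43 0 0;0 0 -0.037 -0.505 -0.43 0 0")

```text
time: 1.85
eef_pos: [0.5602, 0.0315, 0.2998]
tcp_rot: [0.09, 0.996, 0.001, -0.001]
contact_force: [0.5, 1.6, 0.2]
opening: 0.505
finger_force: 0.0
```

```bash
python3 - <<'E'
from h import *
from plant import ctrl
s=ctrl.get_state();print(s["eef_pos"],s["tcp_rot"],s["contact_force"],s["opening"])
W=ctrl.read_camera("wrist");pickle.dump(W,open("w1.pkl","wb"));print(W["extrinsics"].round(3),W["fovy"])
cv2.imwrite("pics/w1.png",W["image"][:,:,::-1])
E
```

```text
[0.56023075 0.03152965 0.29980584] [ 9.03157588e-02  9.95912700e-01  5.01148545e-04 -8.40907938e-04] [0.48540071 1.63537215 0.23228724] 0.5054993758145443
[[ 0.181 -0.949 -0.259  0.495]
 [ 0.983  0.175  0.048  0.043]
 [-0.    -0.264  0.965  0.429]
 [ 0.     0.     0.     1.   ]] 58.77710696069311
```

View pics/w1.png

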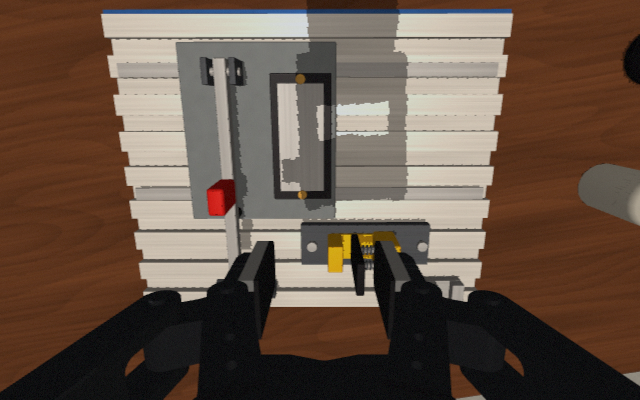

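The wrist view shows the grip at (220,198), the bar from (222,60) to (235,255), and the block top at about u 329–343, v 247–272. The black plate is at about u 352–364, v 233–293, and the bed's blue rear edge runs from (103,12) to (512,12). The bed lines look level in the image.

```bash
python3 - <<'E'
from h import *
W=pickle.load(open("w1.pkl","rb"));I=W["image"]
h=cv2.cvtColor(I,cv2.COLOR_RGB2HSV)
# bed rear edge: wood->blue->white transitions per column, fit line
pts=[]
for u in list(range(110,300,10))+list(range(410,505,10)):
    col=I[:40,u].astype(int);b=np.where(col.min(1)>110)[0]
    if len(b):pts.append((u,b[0]))
P=np.array([onz(W,u,v,.03)[:2] for u,v in pts]);vx,vy,x0,y0=cv2.fitLine(P.astype(np.float32),cv2.DIST_HUBER,0,.01,.01).ravel()
yaw=np.arctan2(-vx*np.sign(vy),abs(vy));print("yaw rear",yaw,"resid",np.abs((P-[x0,y0])@[-vy,vx]).max(),pts[0],pts[-1])
B,m=blobs(W,*YEL,(300,220,450,280));print(B)
R_,m2=blobs(W,*RED,(180,160,260,230));print(R_)
for v in(240,250,255,260,265,269):print(v,[tuple(I[v,u].tolist()) for u in(326,328,329,330,331,340,341,342,343,344,345)])
for v in(240,255,265,275,285):
    g=I[v,344:372].max(1);print(v,g.tolist())
v_=[];
for v in(90,110,130,150,170,225,240):
    print(v,h[v,208:248,2].tolist())
E
```

```text
yaw rear -0.17968474 resid 0.0006859560811281942 (110, np.int64(14)) (500, np.int64(13))
[([358, 233, 22, 14, 192], [366.6, 239.03]), ([387, 232, 6, 5, 13], [389.31, 233.77]), ([328, 234, 23, 38, 639], [338.68, 253.05]), ([384, 235, 7, 6, 16], [387.06, 237.94]), ([394, 240, 7, 13, 49], [397.2, 247.22]), ([363, 253, 10, 6, 46], [367.5, 256.02])]
[([207, 180, 29, 36, 812], [220.41, 197.56])]
240 [(71, 72, 72), (87, 66, 20), (90, 65, 13), (90, 65, 12), (88, 63, 4), (87, 62, 10), (94, 66, 5), (128, 91, 10), (147, 105, 10), (183, 143, 17), (212, 173, 24)]
250 [(73, 72, 74), (165, 123, 22), (211, 161, 16), (211, 169, 20), (211, 170, 21), (212, 169, 21), (214, 166, 26), (184, 138, 16), (151, 110, 14), (186, 145, 19), (211, 169, 19)]
255 [(73, 73, 73), (171, 127, 27), (213, 163, 24), (211, 167, 18), (210, 167, 18), (212, 167, 22), (212, 163, 21), (180, 132, 15), (179, 138, 10), (212, 170, 18), (211, 170, 21)]
260 [(72, 72, 72), (171, 125, 26), (213, 162, 24), (213, 167, 22), (211, 165, 18), (211, 165, 15), (212, 160, 21), (167, 124, 35), (86, 75, 58), (73, 73, 74), (73, 73, 73)]
265 [(211, 2
[... 1697 characters left out ...]
 177, 181, 178, 156, 104, 60, 62, 64, 70, 69, 70, 71, 94, 115, 119, 116, 118, 117, 117, 119, 120]
170 [118, 116, 118, 116, 116, 117, 117, 116, 116, 114, 118, 116, 108, 143, 173, 172, 173, 171, 172, 173, 175, 178, 182, 170, 117, 64, 64, 65, 69, 70, 69, 71, 71, 100, 118, 119, 119, 120, 119, 118]
225 [198, 195, 195, 194, 194, 194, 195, 194, 196, 194, 193, 194, 193, 193, 193, 194, 194, 179, 166, 172, 170, 170, 169, 172, 173, 172, 176, 164, 111, 65, 62, 143, 190, 165, 125, 119, 119, 119, 117, 120]
240 [203, 203, 204, 203, 203, 204, 205, 202, 203, 203, 204, 207, 204, 205, 204, 206, 205, 204, 185, 170, 170, 168, 169, 168, 169, 169, 171, 174, 163, 116, 62, 65, 102, 128, 124, 124, 127, 126, 124, 126]
```

```bash
python3 - <<'E'
from h import *
W=pickle.load(open("w1.pkl","rb"));yaw=-.18
c,s=np.cos(yaw),np.sin(yaw);ex=np.array([c,s]);ey=np.array([-s,c])
def b(n,u,v,z):
    p=onz(W,u,v,z);print(n,p.round(4),"bedx %.4f bedy %.4f"%(p[:2]@ex,p[:2]@ey))
for v,l,r in((90,214.8,226.),(110,216.2,227.8),(130,217.6,228.6),(150,219,230.8),(170,221,231.8),(225,225,235.6),(240,226.2,236.6)):
    b("barL",l,v,.079);b("barR",r,v,.079)
for v in(250,260,268):b("blkL",328,v,.082);b("blkR",342,v,.082)
b("plate",356.7,266,.126);b("plate",355,285,.126);b("plate far",364.5,285,.126)
b("base L",301.5,245,.042);b("base R",429.5,245,.042)
# red top face: brighter; print profile
h=cv2.cvtColor(W["image"],cv2.COLOR_RGB2HSV)
for v in range(180,217,3):
    print(v,[(u,int(W["image"][v,u,0])) for u in range(205,238) if h[v,u,1]>150 and (h[v,u,0]<9 or h[v,u,0]>172)])
E
```

```text
barL [ 0.4673 -0.0567  0.079 ] bedx 0.4699 bedy 0.0278
barR [ 0.4692 -0.0463  0.079 ] bedx 0.4699 bedy 0.0384
barL [ 0.4853 -0.0602  0.079 ] bedx 0.4882 bedy 0.0276
barR [ 0.4873 -0.0493  0.079 ] bedx 0.4882 bedy 0.0387
barL [ 0.5038 -0.0638  0.079 ] bedx 0.5071 bedy 0.0275
barR [ 0.5057 -0.0533  0.079 ] bedx 0.5071 bedy 0.0381
barL [ 0.5229 -0.0674  0.079 ] bedx 0.5265 bedy 0.0273
barR [ 0.525 -0.056  0.079] bedx 0.5265 bedy 0.0389
barL [ 0.5426 -0.0706  0.079 ] bedx 0.5465 bedy 0.0277
barR [ 0.5446 -0.06    0.079 ] bedx 0.5465 bedy 0.0385
barL [ 0.5999 -0.0815  0.079 ] bedx 0.6048 bedy 0.0272
barR [ 0.6019 -0.0706  0.079 ] bedx 0.6048 bedy 0.0383
barL [ 0.6164 -0.0845  0.079 ] bedx 0.6215 bedy 0.0272
barR [ 0.6184 -0.0737  0.079 ] bedx 0.6216 bedy 0.0382
blkL [0.6458 0.0194 0.082 ] bedx 0.6319 bedy 0.1347
blkR [0.6484 0.034  0.082 ] bedx 0.6319 bedy 0.1495
blkL [0.6571 0.0174 0.082 ] bedx 0.6433 bedy 0.1347
blkR [0.6598 0.032  0.082 ] bedx 0.6434 bedy 0.1496
blkL [0.6663 0.0157 0.082 ] bedx 0.6527 bedy 0.1347
blkR [0.669  0.0305 0.082 ] bedx 0.6527 bedy 0.1497
plate [0.6474 0.0459 
[... 2827 characters left out ...]
9, 193), (210, 202), (211, 204), (212, 204), (213, 205), (214, 207), (215, 209), (216, 210), (217, 208), (218, 210), (219, 211), (220, 212), (221, 205), (222, 188), (223, 169), (224, 135), (225, 92), (226, 75), (227, 74), (228, 73), (229, 72), (230, 78)]
210 [(209, 186), (210, 198), (211, 204), (212, 205), (213, 206), (214, 205), (215, 206), (216, 208), (217, 208), (218, 207), (219, 209), (220, 213), (221, 205), (222, 191), (223, 174), (224, 144), (225, 99), (226, 77), (227, 77)]
213 [(209, 177), (210, 195), (211, 201), (212, 200), (213, 203), (214, 203), (215, 202), (216, 200), (217, 201), (218, 207), (219, 206), (220, 207), (221, 208), (222, 195), (223, 178), (224, 150), (225, 108)]
216 []
```

```bash
python3 - <<'E'
from h import *
from plant import ctrl
W=pickle.load(open("w1.pkl","rb"));yaw=-.18
c,s=np.cos(yaw),np.sin(yaw);ex=np.array([c,s]);ey=np.array([-s,c])
for u,v in((207.3,202),(223.8,202),(215,189.5),(216.5,214.8)):
    p=onz(W,u,v,.123);print(p.round(4),p[:2]@ex,p[:2]@ey)
p=np.mean([onz(W,207.3,202,.123),onz(W,223.8,202,.123)],0)
st=ctrl.get_state();print(p,tomove(st,[p[0],p[1],.30],yaw),tomove(st,[p[0],p[1],.098],yaw))
E
```

```text
[ 0.5626 -0.0759  0.123 ] 0.567142471255691 0.02607086554634635
[ 0.5653 -0.0613  0.123 ] 0.5671738566143335 0.04085666419537842
[ 0.5527 -0.0661  0.123 ] 0.5556172482094358 0.033929960618929694
[ 0.5758 -0.0709  0.123 ] 0.5792100971183648 0.03332706669975273
[ 0.56398599 -0.06861497  0.123     ] (array([ 0.0001, -0.0002,  0.0001]), array([-0.11  , -0.4925, -0.0007])) (array([ 0.0001, -0.0002,  0.0001]), array([-0.1115, -0.4934,  1.0093]))
```

send_rows(moves="0 0 0 -0.11 -0.493 0 0;0 0 0 -0.11 -0.493 0 0;0 0 0 -0.11 -0.493 0 0;0 0 0 -0.11 -0.493 0.3 0;0 0 0 -0.11 -0.493 0.6 0;0 0 0 -0.11 -0.493 0.8 0;0 0 0 -0.11 -0.493 0.984 0;0 0 0 -0.11 -0.493 0.984 0;0 0 0 -0.11 -0.493 0.984 0")

```text
time: 3.02
eef_pos: [0.5653, -0.069, 0.1054]
tcp_rot: [0.089, 0.996, -0.0, 0.001]
contact_force: [0.5, -0.4, 1.0]
opening: 0.498
finger_force: 0.0
```

send_rows(moves="0 0 0 0 0 0 -0.4;0 0 0 0 0 0 -0.8;0 0 0 0 0 0 -1;0 0 0 0 0 0 -1;0 0 0 0 0 0 -1;0 0 0 0 0 0 -1", newtons=40)

```text
time: 3.78
eef_pos: [0.5657, -0.0703, 0.1061]
tcp_rot: [0.09, 0.996, 0.0, 0.002]
contact_force: [-0.7, 2.2, 7.4]
opening: 0.183
finger_force: 42.5
```

```bash
python3 - <<'E'
from h import *
from plant import ctrl
W=ctrl.read_camera("wrist");pickle.dump(W,open("w2.pkl","wb"))
cv2.imwrite("pics/w2.png",W["image"][:,:,::-1]);print(ctrl.get_state())
E
```

```text
{'time': 3.825, 'qpos': array([-3.01873145e-01,  2.12315417e-01,  1.94056146e+00,  9.79018648e-04,
        9.85212588e-01, -1.69266277e+00]), 'dq': array([ 2.06771106e-03, -8.27949127e-04, -1.17844713e-03, -3.47182607e-04,
        3.15896501e-05,  1.75338653e-04]), 'joint_efforts': array([ -1.22404978, -30.23098826, -22.95023918,  -0.33095875,
        -0.28222413,   0.05093487]), 'eef_pos': array([ 0.56575564, -0.07029082,  0.10610728]), 'tcp_rot': array([9.01504767e-02, 9.95926532e-01, 3.09526824e-05, 1.79831570e-03]), 'contact_force': array([0.53186947, 2.63775129, 5.817714  ]), 'wrist_torque': array([0.31848856, 0.05741702, 0.12362119]), 'finger_force': 42.47013509273529, 'opening': 0.17940944827776856}
```

View pics/w2.png

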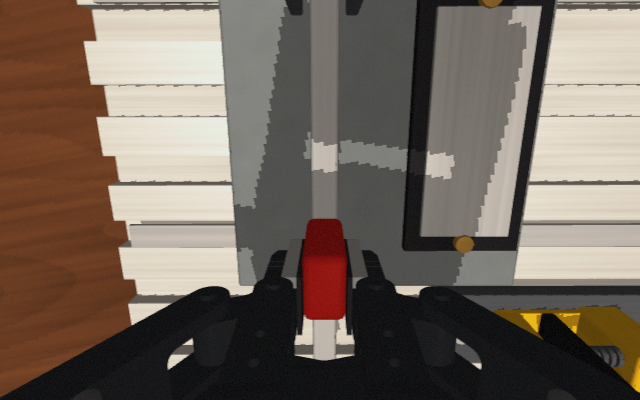

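The wrist view shows the red grip (305–345, 220–318) squarely between the pads. I'll lift it along the arc.

send_rows(moves="0 0 0 0.01 0 -0.025 -1;0 0 0 0.02 0 -0.05 -1;0 0 0 0.03 0 -0.075 -1;0 0 0 0.04 0 -0.1 -1;0 0 0 0.04 0 -0.1 -1;0 0 0 0.04 0 -0.1 -1;0 0 0 0.04 0 -0.1 -1")

```text
time: 4.7
eef_pos: [0.5572, -0.0688, 0.124]
tcp_rot: [0.09, 0.996, 0.0, 0.001]
contact_force: [4.8, 1.2, -2.7]
opening: 0.179
finger_force: 40.7
```

```bash
python3 - <<'E'
from h import *
from plant import ctrl
yaw=-.18;ex=np.array([np.cos(yaw),np.sin(yaw)]);ey=np.array([-ex[1],ex[0]])
s=ctrl.get_state();p=s["eef_pos"];print(p,p[:2]@ex,p[:2]@ey,s["contact_force"],s["contact_force"][:2]@ey,s["tcp_rot"])
c=ctrl.read_camera("scene")
cv2.imwrite("pics/s2.png",cv2.resize(c["image"][150:270,240:360],None,fx=4.9,fy=4.9,interpolation=2)[:,:,::-1])
E
```

```text
[ 0.55721305 -0.06882615  0.12402626] 0.5605324583226527 0.032043435903887314 [ 4.83029667  1.22870828 -2.72970934] 2.073622844523644 [9.01748054e-02 9.95925285e-01 1.19405370e-05 1.15386542e-03]
```

View pics/s2.png

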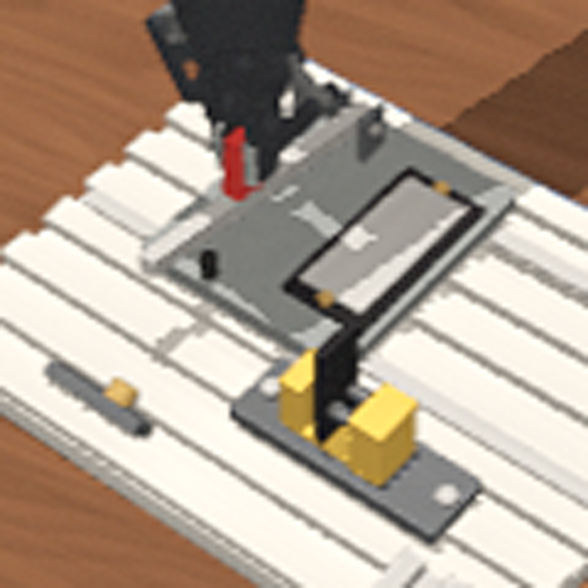

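The picture shows the bar off its rest post (post visible at about (208,265)), with the keeper clear. I'll run most of the way home, short of the plate.

send_rows(moves="0 0 0 0 0.02 -0.007 -1;0 0 0 0 0.06 -0.007 -1;0 0 0 0 0.12 -0.007 -1;0 0 0 0 0.18 -0.007 -1;0 0 0 0 0.24 -0.007 -1;0 0 0 0 0.3 -0.007 -1;0 0 0 0 0.36 -0.007 -1;0 0 0 0 0.42 -0.007 -1;0 0 0 0 0.47 -0.007 -1;0 0 0 0 0.5 -0.007 -1;0 0 0 0 0.515 -0.007 -1;0 0 0 0 0.515 -0.007 -1")

```text
time: 6.25
eef_pos: [0.575, 0.0326, 0.1251]
tcp_rot: [0.09, 0.996, -0.0, 0.0]
contact_force: [4.4, -1.4, -3.8]
opening: 0.181
finger_force: 40.6
```

```bash
cat > st.py <<'E'
from h import *
from plant import ctrl
yaw=-.18;ex=np.array([np.cos(yaw),np.sin(yaw)]);ey=np.array([-ex[1],ex[0]])
s=ctrl.get_state();p=s["eef_pos"];f=s["contact_force"]
print("bedx %.4f bedy %.4f z %.4f F bx %.1f by %.1f z %.1f op %.3f"%(p[:2]@ex,p[:2]@ey,p[2],f[:2]@ex,f[:2]@ey,f[2],s["opening"]))
E
python3 st.py
```

```text
bedx 0.5599 bedy 0.1350 z 0.1251 F bx 4.6 by -0.6 z -3.8 op 0.181
```

send_rows(moves="0 0 0 0 0.01 0 -1;0 0 0 0 0.02 0 -1;0 0 0 0 0.03 0 -1;0 0 0 0 0.04 0 -1;0 0 0 0 0.05 0 -1;0 0 0 0 0.06 0 -1;0 0 0 0 0.065 0 -1;0 0 0 0 0.07 0 -1;0 0 0 0 0.07 0 -1")

```text
time: 7.38
eef_pos: [0.5775, 0.0465, 0.1251]
tcp_rot: [0.09, 0.996, 0.0, 0.0]
contact_force: [4.9, -2.1, -4.0]
opening: 0.18
finger_force: 40.5
```

```bash
python3 st.py
```

```text
bedx 0.5598 bedy 0.1491 z 0.1251 F bx 5.2 by -1.2 z -4.0 op 0.180
```

send_rows(moves="0 0 0 0 0.005 0 -1;0 0 0 0 0.01 0 -1;0 0 0 0 0.015 0 -1;0 0 0 0 0.02 0 -1;0 0 0 0 0.02 0 -1")

```text
time: 8.0
eef_pos: [0.5782, 0.0504, 0.1251]
tcp_rot: [0.09, 0.996, 0.0, 0.0]
contact_force: [3.7, -2.1, -3.9]
opening: 0.182
finger_force: 40.5
```

```bash
python3 st.py
```

```text
bedx 0.5598 bedy 0.1531 z 0.1251 F bx 4.0 by -1.4 z -3.9 op 0.182
```

send_rows(moves="0 0 0 0 0.005 0 -1;0 0 0 0 0.01 0 -1;0 0 0 0 0.01 0 -1")

```text
time: 8.38
eef_pos: [0.5786, 0.0523, 0.1251]
tcp_rot: [0.09, 0.996, 0.0, 0.0]
contact_force: [4.9, -1.8, -3.8]
opening: 0.18
finger_force: 40.5
```

```bash
python3 st.py
```

```text
bedx 0.5599 bedy 0.1550 z 0.1251 F bx 5.1 by -0.9 z -3.8 op 0.180
```

send_rows(moves="0 0 0 0 0.003 0 -1;0 0 0 0 0.006 0 -1;0 0 0 0 0.006 0 -1")

```text
time: 8.75
eef_pos: [0.5787, 0.0529, 0.1252]
tcp_rot: [0.09, 0.996, -0.0, -0.0]
contact_force: [4.3, -3.9, -3.9]
opening: 0.184
finger_force: 40.6
```

send_rows(moves="0 0 0 0 0.003 0 -1;0 0 0 0 0.006 0 -1;0 0 0 0 0.006 0 -1")

```text
time: 9.12
eef_pos: [0.5788, 0.0535, 0.1251]
tcp_rot: [0.09, 0.996, -0.001, -0.0]
contact_force: [2.9, -6.4, -3.2]
opening: 0.18
finger_force: 40.6
```

```bash
python3 st.py
```

```text
bedx 0.5598 bedy 0.1562 z 0.1251 F bx 4.0 by -5.8 z -3.2 op 0.180
```

Contact felt. I'll press on slowly.

send_rows(moves="0 0 0 0 0.003 0 -1;0 0 0 0 0.006 0 -1;0 0 0 0 0.009 0 -1;0 0 0 0 0.009 0 -1;0 0 0 0 0.009 0 -1")

```text
time: 9.75
eef_pos: [0.5789, 0.0543, 0.1251]
tcp_rot: [0.09, 0.996, -0.002, -0.001]
contact_force: [2.0, -9.5, -3.3]
opening: 0.179
finger_force: 40.7
```

```bash
python3 st.py
```

```text
bedx 0.5598 bedy 0.1571 z 0.1251 F bx 3.7 by -9.0 z -3.3 op 0.179
```

send_rows(moves="0 0 0 0 0.003 0 -1;0 0 0 0 0.006 0 -1;0 0 0 0 0.009 0 -1;0 0 0 0 0.011 0 -1;0 0 0 0 0.011 0 -1;0 0 0 0 0.011 0 -1")

```text
time: 10.5
eef_pos: [0.5791, 0.0553, 0.1251]
tcp_rot: [0.09, 0.996, -0.003, -0.001]
contact_force: [0.3, -13.8, -2.0]
opening: 0.184
finger_force: 40.7
```

```bash
python3 st.py
```

```text
bedx 0.5599 bedy 0.1581 z 0.1251 F bx 2.8 by -13.5 z -2.0 op 0.184
```

Steady at about 12 N on the plate. I'll lower the bar partway into the notch and check.

send_rows(moves="0 0 0 -0.006 0 0.015 -1;0 0 0 -0.012 0 0.03 -1;0 0 0 -0.016 0 0.04 -1;0 0 0 -0.02 0 0.05 -1;0 0 0 -0.023 0 0.06 -1;0 0 0 -0.023 0 0.06 -1;0 0 0 -0.023 0 0.06 -1")

```text
time: 11.38
eef_pos: [0.5836, 0.0546, 0.116]
tcp_rot: [0.09, 0.996, -0.003, -0.002]
contact_force: [-2.6, -12.6, 8.9]
opening: 0.184
finger_force: 42.9
```

```bash
python3 st.py
```

```text
bedx 0.5644 bedy 0.1582 z 0.1160 F bx -0.3 by -12.9 z 8.9 op 0.184
```

```bash
python3 - <<'E'
from h import *
from plant import ctrl
c=ctrl.read_camera("scene");pickle.dump(c,open("s3.pkl","wb"));w=ctrl.read_camera("wrist");pickle.dump(w,open("w3.pkl","wb"))
a=cv2.resize(c["image"][180:270,260:350],(500,500),interpolation=2);b=cv2.resize(w["image"][200:400,320:440],(300,500),interpolation=2)
cv2.imwrite("pics/s3.png",np.hstack([a,b])[:,:,::-1])
E
```

```text
(no output)
```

View pics/s3.png

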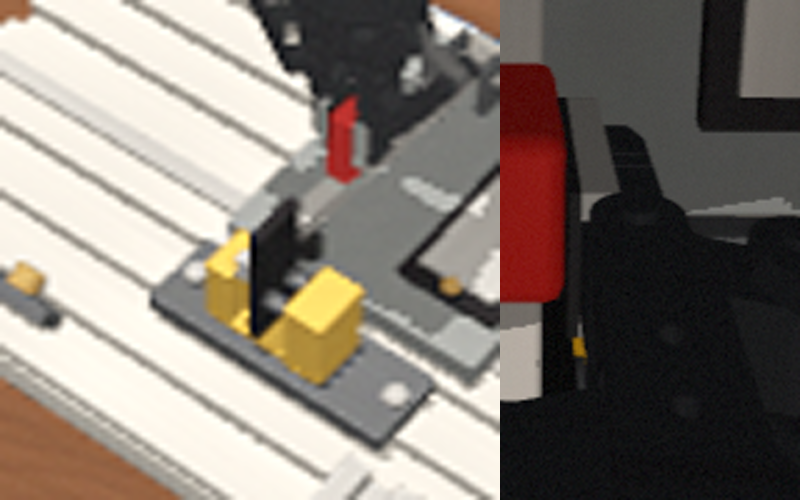

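The left crop shows the bar tip next to the plate at about the block's top level, near (240,262). That could be friction on the plate or the edge of the block, so I'll test with 1 mm more.

send_rows(moves="0 0 0 -0.001 0 0.003 -1;0 0 0 -0.002 0 0.006 -1;0 0 0 -0.002 0 0.006 -1")

```text
time: 11.85
eef_pos: [0.584, 0.0545, 0.115]
tcp_rot: [0.09, 0.996, -0.003, -0.002]
contact_force: [-2.7, -12.9, 10.4]
opening: 0.185
finger_force: 43.1
```

```bash
python3 st.py
```

```text
bedx 0.5649 bedy 0.1582 z 0.1150 F bx -0.4 by -13.2 z 10.4 op 0.185
```

send_rows(moves="0 0 0 -0.001 0 0.004 -1;0 0 0 -0.002 0 0.008 -1;0 0 0 -0.002 0 0.008 -1")

```text
time: 12.22
eef_pos: [0.5846, 0.0544, 0.1136]
tcp_rot: [0.09, 0.996, -0.003, -0.002]
contact_force: [-3.4, -13.7, 10.9]
opening: 0.179
finger_force: 43.2
```

```bash
python3 st.py
```

```text
bedx 0.5655 bedy 0.1582 z 0.1136 F bx -0.9 by -14.1 z 10.9 op 0.179
```

It follows the command at roughly constant force, so the bar is sliding down against friction. Continuing.

send_rows(moves="0 0 0 -0.003 0 0.006 -1;0 0 0 -0.005 0 0.012 -1;0 0 0 -0.007 0 0.018 -1;0 0 0 -0.007 0 0.018 -1")

```text
time: 12.72
eef_pos: [0.5861, 0.0541, 0.1099]
tcp_rot: [0.09, 0.996, -0.003, -0.002]
contact_force: [-2.5, -12.3, 10.6]
opening: 0.183
finger_force: 43.4
```

```bash
python3 st.py
```

```text
bedx 0.5669 bedy 0.1582 z 0.1099 F bx -0.3 by -12.6 z 10.6 op 0.183
```

send_rows(moves="0 0 0 -0.003 0 0.006 -1;0 0 0 -0.006 0 0.012 -1;0 0 0 -0.008 0 0.018 -1;0 0 0 -0.008 0 0.018 -1")

```text
time: 13.22
eef_pos: [0.5875, 0.0539, 0.1062]
tcp_rot: [0.09, 0.996, -0.003, -0.002]
contact_force: [-2.6, -12.6, 9.4]
opening: 0.18
finger_force: 43.6
```

```bash
python3 st.py
```

```text
bedx 0.5684 bedy 0.1582 z 0.1062 F bx -0.3 by -12.9 z 9.4 op 0.180
```

send_rows(moves="0 0 0 -0.001 0 0.004 -1;0 0 0 -0.002 0 0.008 -1;0 0 0 -0.002 0 0.008 -1")

```text
time: 13.6
eef_pos: [0.5877, 0.054, 0.1058]
tcp_rot: [0.09, 0.996, -0.003, -0.003]
contact_force: [-8.0, -12.4, 15.6]
opening: 0.178
finger_force: 44.5
```

```bash
python3 st.py
```

```text
bedx 0.5685 bedy 0.1583 z 0.1058 F bx -5.6 by -13.7 z 15.6 op 0.178
```

The stop is firm, so the bar is fully down. I'll ease the preload off and open.

send_rows(moves="0 0 0 0 -0.004 -0.003 -1;0 0 0 0 -0.008 -0.006 -1;0 0 0 0 -0.012 -0.006 -1;0 0 0 0 -0.012 -0.006 -1;0 0 0 0 -0.012 -0.006 -0.5;0 0 0 0 -0.012 -0.006 -0.2;0 0 0 0 -0.012 -0.006 0;0 0 0 0 -0.012 -0.006 0;0 0 0 0 -0.012 -0.006 0", newtons=20)

```text
time: 14.72
eef_pos: [0.5877, 0.0548, 0.1025]
tcp_rot: [0.09, 0.996, 0.0, -0.0]
contact_force: [-0.7, 0.3, -0.2]
opening: 0.499
finger_force: 0.0
```

```bash
python3 st.py
```

```text
bedx 0.5684 bedy 0.1591 z 0.1025 F bx -0.8 by 0.2 z -0.2 op 0.499
```

Free. I'll retreat straight up and check.

send_rows(moves="0 0 0 0 0 -0.1 0;0 0 0 0 0 -0.3 0;0 0 0 0 0 -0.5 0;0 0 0 0 0 -0.7 0;0 0 0 0 0 -0.95 0;0 0 0 0.3 -0.3 -0.95 0;0 0 0 0.3 -0.3 -0.95 0;0 0 0 0.3 -0.3 -0.95 0")

```text
time: 15.72
eef_pos: [0.5176, 0.0058, 0.2946]
tcp_rot: [0.091, 0.996, -0.0, 0.001]
contact_force: [0.2, -0.5, 0.2]
opening: 0.503
finger_force: 0.0
```

```bash
python3 - <<'E'
from h import *
from plant import ctrl
c=ctrl.read_camera("scene");w=ctrl.read_camera("wrist")
a=cv2.resize(c["image"][170:290,220:370],(400,320),interpolation=2);b=cv2.resize(w["image"],(400,250))
b=np.vstack([b,np.zeros((70,400,3),np.uint8)])
cv2.imwrite("pics/end.png",np.hstack([a,b])[:,:,::-1]);print(ctrl.get_state()["contact_force"])
E
```

```text
[0.10805105 0.53626863 0.27622833]
```

View pics/end.png

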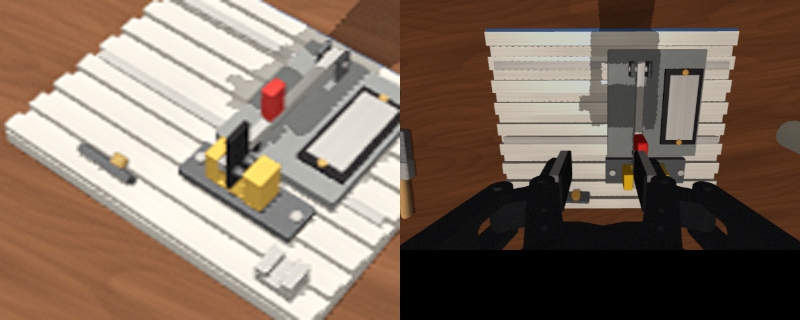

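The picture shows the bar lying level in the notch between block and plate (tip near (232,155)). The clamp and vee block are undisturbed and the gripper is clear, so I'm signing off.

```bash
python3 -c "
from plant import ctrl
print(ctrl.sign_off())"
```

```text
the job is handed in; nothing more can be done
None
```

The carriage is locked in the marking position: the bar is fully down in the notch and released, the estimated keeper load stayed below 22 N, the clamp and vee block look untouched, and the job is handed in at about 16 s.

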